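# Sort sealed topping canisters by heft

### The job

Take the two sealed steel topping canisters one at a time: lift the canister just clear of the counter (no more than a couple of centimetres), hold it still there to feel its weight, then seat it before taking the other. One that weighs more than 330 g is full and belongs in either well of the cone stand (the block with two wafer cones standing on it); a lighter one is spent and belongs in either well of the steel refill rack (the block with the carrying hoop). Lower each canister upright into its well until it gently rests on the well's floor, whose height differs from well to well, and only then let go, so that it is neither pressed down hard (20 N is too much) nor dropped the last few millimetres, and leave the shakers and the scoop where they are.

Things in the scene. Friction and masses are not known exactly. Their poses are not given: they have to be found in the camera images.
- canister_1: sealed plain stainless canister, 56 mm diameter, 110 mm tall (straight side to 100 mm, then a 51 mm wide cap 10 mm high), bottom edge chamfered 1.5 mm wide by 3 mm high. Origin at the centre of its underside, z up along its axis. It stands on the white marble counter, whose top is at z = 0. It weighs anywhere from 130 to 530 g and its content cannot be seen; both canisters look alike and both may be full, both spent, or one of each.
- canister_2: sealed plain stainless canister, 56 mm diameter, 110 mm tall (straight side to 100 mm, then a 51 mm wide cap 10 mm high), bottom edge chamfered 1.5 mm wide by 3 mm high. Origin at the centre of its underside, z up along its axis. It stands on the white marble counter, whose top is at z = 0. It weighs anywhere from 130 to 530 g and its content cannot be seen; both canisters look alike and both may be full, both spent, or one of each.
- stand: cone stand, fixed: pink melamine block 50 mm high, 84 mm wide (its y) and 220 mm long (its x, from -85 to +135 mm). Origin at the centre of its underside between the two wells, which lie at x = -45 and +45 mm. Two wafer cones stand at x = 112 mm, reaching 112 mm above the counter. For full canisters.
- rack: refill rack, fixed: steel block 50 mm high, 84 mm wide (its y) and 190 mm long (its x, from -85 to +105 mm). Origin at the centre of its underside between the two wells, which lie at x = -45 and +45 mm. A steel carrying hoop stands across it at x = 95 mm, reaching 104 mm above the counter. For spent canisters.
- stand_well0 (a point): Cone stand, well at its x = -45 mm: round well, 60 mm across and straight-sided with a 1.5 mm chamfer; the point is the centre of its mouth, level with the block's top (50 mm above the counter). The floor inside is a height-adjustable flat disc set anywhere from 16 to 38 mm below the mouth, differing from well to well and not measured: feel for it. The disc is cushioned and gives about 1 mm for each 4 N, 2 mm at most. Axes as the block's.
- stand_well1 (a point): Cone stand, well at its x = 45 mm: round well, 60 mm across and straight-sided with a 1.5 mm chamfer; the point is the centre of its mouth, level with the block's top (50 mm above the counter). The floor inside is a height-adjustable flat disc set anywhere from 16 to 38 mm below the mouth, differing from well to well and not measured: feel for it. The disc is cushioned and gives about 1 mm for each 4 N, 2 mm at most. Axes as the block's.
- rack_well0 (a point): Refill rack, well at its x = -45 mm: round well, 60 mm across and straight-sided with a 1.5 mm chamfer; the point is the centre of its mouth, level with the block's top (50 mm above the counter). The floor inside is a height-adjustable flat disc set anywhere from 16 to 38 mm below the mouth, differing from well to well and not measured: feel for it. The disc is cushioned and gives about 1 mm for each 4 N, 2 mm at most. Axes as the block's.
- rack_well1 (a point): Refill rack, well at its x = 45 mm: round well, 60 mm across and straight-sided with a 1.5 mm chamfer; the point is the centre of its mouth, level with the block's top (50 mm above the counter). The floor inside is a height-adjustable flat disc set anywhere from 16 to 38 mm below the mouth, differing from well to well and not measured: feel for it. The disc is cushioned and gives about 1 mm for each 4 N, 2 mm at most. Axes as the block's.
- shaker_1: bystander: amber glass sprinkle shaker with steel top, 52 mm diameter, 101 mm tall, upright, loose; origin at the centre of its underside.
- shaker_2: bystander: amber glass sprinkle shaker with steel top, 52 mm diameter, 101 mm tall, upright, loose; origin at the centre of its underside.
- scoop: bystander: steel spade scoop with white handle lying flat on the counter, 228 mm long along its x (handle to -x), 64 mm wide, 22 mm high; origin under the joint of handle and blade.

How it is judged:
By the outcome, as a careful person would: the job done as asked, in the order asked, and still so for the second after the job is handed in, with the robot touching nothing.
It also fails if it takes over 67 s, if anything falls off the work surface, if the arm or the gripper's body presses on something with over 40 N, if the wrist force passes 120 N, or if a joint passes its speed limit or range.

### The arm

A 6-joint arm with a two-finger parallel gripper is mounted at the origin on the work surface. World frame = base frame: x ahead of the robot, y to its left, z up, the work surface at z = 0. Lengths are in m, angles in rad, forces in N, time in s.
With the tool pointing down it reaches from about 0.35 to 0.85 m from the base axis. Payload 8.1 kg.
Tool frame: the origin (TCP) lies at the very end of the fingers, on their centre line; the grasp point (between the pads) lies robot.tcp_to_grasp behind it (robot.tcp_to_grasp is the distance from the TCP to the grasp point, in m); z points along the fingers, y is the line along which they close (so a half turn about z gives the same grasp; the last joint's range is limited). The gripper opens to 93 mm and grips with 3 to 60 N. Pads are 15 mm wide; open, the fingers measure 128 mm over their backs; the gripper's body (75 mm by 188 mm) begins 65 mm behind the grasp point.
Start: joints at [-1.377, 0.13, 1.488, -0, 1.523, -0.085], TCP at [0.165, -0.577, 0.219] pointing down, gripper open.
Joint ranges: [-2.96, 2.96], [-0.89, 2.26], [0.02, 2.5], [-1.34, 4.48], [0, 2.73], [-2.66, 2.66]. Speed limits (rad/s): [2.39, 2.39, 2.79, 3.14, 3.14, 3.14].

### API

Orientations are given as a rotation vector (axis times angle).
In Python, from plant import robot gives the robot as it stands. The module is installed in compiled form; this text tells all that it offers.
- The arm moves only by the shell command python3 -m pendant 'ROWS' [FORCE]. ROWS is JSON, a list that holds one entry, the list of rows, each a list of 5 numbers: the opening, from 0 (shut) to 1 (fully open), then the shift along the tool's x, y, z in cm, then the turn about the tool's z in degrees. In form: [[[fingers, x, y, z, roll], ...]]. A call has 1 to 8 rows; each row shifts and turns the commanded pose from where the row before left it, along the tool's axes as they then stand; what a row does not reach is not made up. A row lasts 1/10 s, in which the tool goes at most 50 mm and 8.59 degrees, less where a joint would pass 70% of its speed; a pose out of reach is approached as far as the arm can. A call is refused whole if a number of a shift passes 5 or a number of a turn 8.59, either way. A call with a gripper value outside its range is refused whole. The fingers move at their own pace and stop on an object; FORCE is the grip in N (left out, the last holds). Time passes only in rows, so rows that do not move let the fingers close. It gives the time, the measured TCP pose, the force, the opening and the grip force at its end, in the units of the state.
- robot.read_state(): the state, without advancing time (a new reading comes with each control period).
- robot.read_camera(name): name is "scene" or "top"; returns a dict with "img" (400x640x3 uint8, blue, green, red), "K" (3x3 intrinsics, pixels), "pose" (4x4, takes a point from camera to world coordinates). Camera axes: x right, y up, looking along -z (the intrinsics and any distortion apply to the point x, -y, -z); pixel columns grow to the right and rows downward; lengths in m; the calibration is good to about 2 mm. A picture is of the moment at which its call begins. There is no depth.
- robot.close_job(): hands the job in; it is judged then, once.
The state is a dict: "t": time; "q": joint angles; "dq": joint speeds; "joint_torque": joint torques, N m; "tool_pos": TCP position; "orientation": TCP orientation; "force": force on the tool from outside, world axes, zero at the start; "wrist_torque": the same for the moment, N m; "opening": finger opening in m; "gripper_force": force on a finger pad.
Only numpy, scipy, OpenCV 4.12 (cv2) and the standard library are available. Lean on these libraries where they do the work, as an engineer would, in place of code of your own. Each camera call takes 0.05 s, during which the arm holds its last target. There are 200 camera calls.

## Working session

There is one attempt and no reset: what is moved stays moved. The work goes in short steps, Python scripts to look and compute and a shell command to move; the robot and the scene stay as the last step left them, time stands still between calls to the robot, and variables do not carry over. Pictures are saved under pics/ and viewed, at most 10 in all, crops included, and the job is handed in when it is done.

```bash
mkdir -p pics
python3 - <<'E'
from plant import robot
import cv2,numpy as np
for n in("top","scene"):
    c=robot.read_camera(n); cv2.imwrite(f"pics/{n}0.png",c["img"]); np.savez(n+"0.npz",**{k:v for k,v in c.items() if k in("img","K","pose")})
    print(n,c.keys(),np.round(c["K"],1).tolist(),np.round(c["pose"],3).tolist(),c.get("dist"))
print(robot.tcp_to_grasp,robot.read_state())
E
```

```text
top dict_keys(['img', 'K', 'pose']) [[404.2, 0.0, 324.3], [0.0, 404.2, 196.7], [0.0, 0.0, 1.0]] [[-0.029, 0.996, -0.08, 0.489], [-1.0, -0.028, 0.012, -0.068], [0.01, 0.08, 0.997, 1.124], [0.0, 0.0, 0.0, 1.0]] None
scene dict_keys(['img', 'K', 'pose']) [[430.8, 0.0, 321.6], [0.0, 430.8, 192.7], [0.0, 0.0, 1.0]] [[-0.034, -0.512, 0.859, 1.421], [0.999, 0.005, 0.042, -0.049], [-0.025, 0.859, 0.511, 0.582], [0.0, 0.0, 0.0, 1.0]] None
0.0188 {'t': 0.1, 'q': array([-1.37738319e+00,  1.31091743e-01,  1.48919140e+00,  3.18428936e-06,
        1.52302551e+00, -8.53956759e-02]), 'dq': array([ 9.55779758e-05, -1.89385792e-03, -3.74729385e-03,  1.16444653e-03,
        7.33983840e-04, -4.26840397e-04]), 'joint_torque': array([ 5.54989656e-04, -5.61343861e+01, -4.93093872e+01,  7.70659698e-02,
        2.92394642e-02, -6.76210175e-05]), 'tool_pos': array([ 0.16504846, -0.57629695,  0.21767718]), 'orientation': array([-3.10941883e+00, -4.36296379e-01,  1.40443968e-04]), 'force': array([ 0.35296399,  0.61480652, -0.08887935]), 'wrist_torque': array([-0.00836661,  0.01044165, -0.02027319]), 'gripper_force': 0.0, 'opening': 0.09273261341408597}
```

View pics/top0.png

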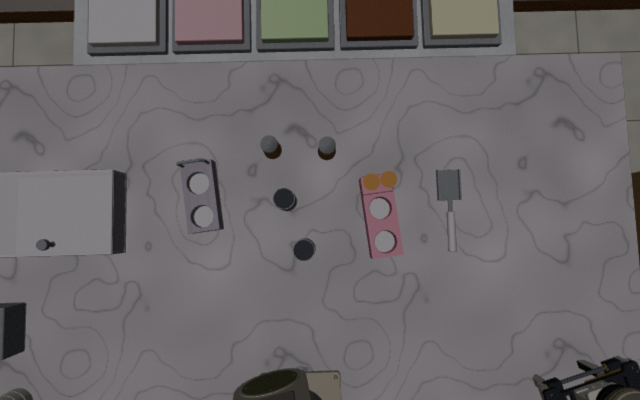

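View pics/scene0.png

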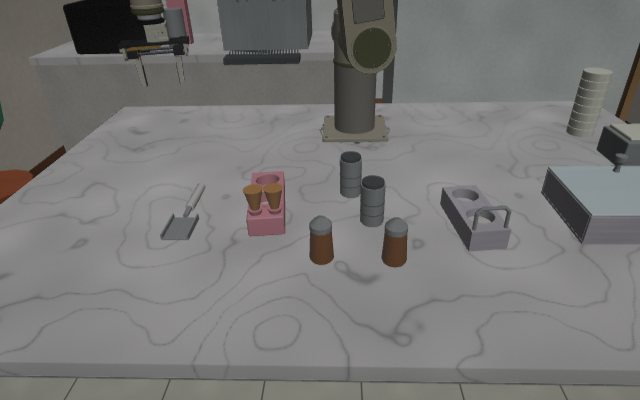

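The top view shows the canisters at about (285,199) and (304,249). The stand wells are at (380,209) and (385,242), the rack wells at (199,183) and (204,216), and the shakers at (271,147) and (327,148). I'll zoom in on both canisters and blocks.

```bash
python3 - <<'E'
import cv2,numpy as np
im=np.load("top0.npz")["img"]
c=lambda x,y,w,h:cv2.convertScaleAbs(cv2.resize(im[y:y+h,x:x+w],None,fx=4,fy=4,interpolation=cv2.INTER_CUBIC),alpha=1.5)
a=np.hstack([c(170,150,60,95),c(260,180,60,95),c(350,165,60,95)])
cv2.imwrite("pics/crop0.png",a);print(a.shape)
E
cat > h.py <<'E'
import cv2,numpy as np
def ray(cam,u,v,z):
    K,P=cam["K"],cam["pose"]
    d=P[:3,:3]@np.array([(u-K[0,2])/K[0,0],-(v-K[1,2])/K[1,1],-1.])
    o=P[:3,3]; return o+d*(z-o[2])/d[2]
def proj(cam,p):
    K,P=cam["K"],cam["pose"]; q=P[:3,:3].T@(np.asarray(p)-P[:3,3])
    return np.array([K[0,0]*q[0]/-q[2]+K[0,2], K[1,1]*-q[1]/-q[2]+K[1,2]])
E
python3 - <<'E'
import sys; sys.path.insert(0,'.')
from h import *
t=dict(np.load("top0.npz")); im=t["img"]
for n,(u,v,z) in dict(c1=(285,199,.11),c2=(304,249,.11),s0=(385,242,.05),s1=(380,209,.05),r0=(204,216,.05),r1=(199,183,.05),sh1=(270,144,.1),sh2=(327,145,.1)).items(): print(n,ray(t,u,v,z).round(3))
hsv=cv2.cvtColor(im,cv2.COLOR_BGR2HSV)
print(im[199,285],im[249,304],im[190,215],im[240,370],im[209,380],im[183,199],im[226,190],im[199,300],hsv[226,370])
E
```

```text
(380, 720, 3)
c1 [0.567 0.019 0.11 ]
c2 [ 0.441 -0.026  0.11 ]
s0 [ 0.45  -0.238  0.05 ]
s1 [ 0.538 -0.228  0.05 ]
r0 [0.533 0.239 0.05 ]
r1 [0.621 0.252 0.05 ]
sh1 [0.711 0.055 0.1  ]
sh2 [ 0.704 -0.091  0.1  ]
[41 38 35] [40 37 35] [42 39 40] [104  94 131] [132 129 131] [132 129 130] [104  96 101] [111 109 112] [171  73 130]
```

View pics/crop0.png

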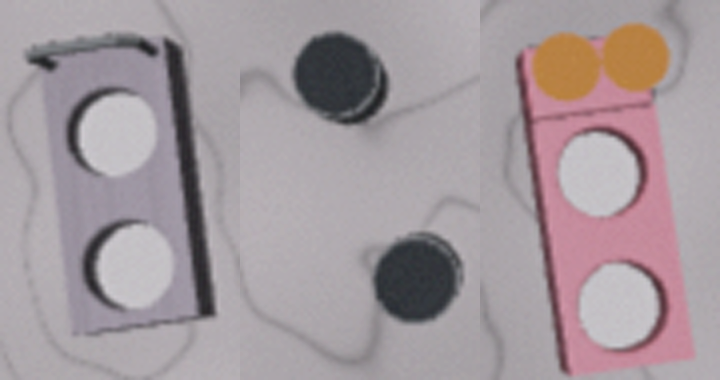

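```bash
cat > m.py <<'E'
from h import *
t=dict(np.load("top0.npz")); im=cv2.resize(t["img"],None,fx=4,fy=4,interpolation=cv2.INTER_CUBIC)
hsv=cv2.cvtColor(im,cv2.COLOR_BGR2HSV).astype(int); g=im.astype(int).mean(2); b=im.astype(int)
def biggest(mask,u,v,r=18):
    m=np.zeros(g.shape,np.uint8); s=np.s_[4*(v-r):4*(v+r),4*(u-r):4*(u+r)]; m[s]=mask[s]
    cs,_=cv2.findContours(m,cv2.RETR_EXTERNAL,cv2.CHAIN_APPROX_NONE)
    return max(cs,key=cv2.contourArea)
def show(n,c,z):
    h=cv2.convexHull(c); (x,y),(a,bb),_=cv2.fitEllipse(h); u,v=(x+.5)/4-.5,(y+.5)/4-.5
    p=ray(t,u,v,z); d=[np.linalg.norm(ray(t,u+k/8,v,z)-p)*1e3*2 for k in(a,bb)]
    print(n,round(u,1),round(v,1),p.round(4),"dia mm",np.round(d,1)); return p
for n,u,v in(("c1",285,199),("c2",304,249)): show(n,biggest((g<62)*1,u,v),.11)
pink=(hsv[...,1]>40)
P=[show(n,biggest(~pink*1,u,v,14 if n=="s0" else 14),.05) for n,u,v in(("s0",385,242),("s1",380,209))]
print("spacing",np.linalg.norm(P[0]-P[1]),"yaw",np.degrees(np.arctan2(*(P[1]-P[0])[[1,0]])))
lo,hi=75,118
P=[show(n,biggest(((g>hi)|(g<lo))*1,u,v,12),.05) for n,u,v in(("r0",203,216),("r1",199,183))]
print("spacing",np.linalg.norm(P[0]-P[1]),"yaw",np.degrees(np.arctan2(*(P[1]-P[0])[[1,0]])))
E
python3 m.py
```

```text
c1 284.8 199.3 [0.5665 0.0194 0.11  ] dia mm [51.8 61.3]
c2 303.9 249.2 [ 0.4407 -0.0256  0.11  ] dia mm [50.  56.2]
s0 384.2 241.1 [ 0.4528 -0.2358  0.05  ] dia mm [54.4 57.5]
s1 379.2 208.0 [ 0.5408 -0.2261  0.05  ] dia mm [54.3 57.7]
spacing 0.08856659013477204 yaw 6.328205900603473
r0 203.6 216.2 [0.5325 0.2403 0.05  ] dia mm [48.9 54.4]
r1 199.1 183.3 [0.6205 0.2518 0.05  ] dia mm [49.7 54.7]
spacing 0.08874355448880673 yaw 7.428813396559096
```

Run:
```python
from h import *
t=dict(np.load("top0.npz"));im=t["img"];g=im.astype(int).mean(2).astype(int);s=cv2.cvtColor(im,cv2.COLOR_BGR2HSV)[...,1]
print("s0 row",*zip(range(362,402),g[241,362:402],s[241,362:402]));print("s0col",*zip(range(224,260),g[224:260,385],s[224:260,385]))
print("r0 row",*zip(range(186,222),g[216,186:222]));print("r0col",*zip(range(200,234),g[200:234,203]))
print("c1 row",*g[199,270:302]);print("c1 col",*g[184:214,285])
```

```text
s0 row (362, np.int64(113), np.uint8(9)) (363, np.int64(112), np.uint8(9)) (364, np.int64(112), np.uint8(7)) (365, np.int64(113), np.uint8(9)) (366, np.int64(112), np.uint8(7)) (367, np.int64(100), np.uint8(15)) (368, np.int64(50), np.uint8(82)) (369, np.int64(68), np.uint8(87)) (370, np.int64(109), np.uint8(74)) (371, np.int64(114), np.uint8(70)) (372, np.int64(109), np.uint8(74)) (373, np.int64(106), np.uint8(72)) (374, np.int64(105), np.uint8(44)) (375, np.int64(128), np.uint8(6)) (376, np.int64(130), np.uint8(4)) (377, np.int64(130), np.uint8(6)) (378, np.int64(129), np.uint8(6)) (379, np.int64(130), np.uint8(6)) (380, np.int64(128), np.uint8(6)) (381, np.int64(130), np.uint8(6)) (382, np.int64(130), np.uint8(8)) (383, np.int64(130), np.uint8(6)) (384, np.int64(128), np.uint8(8)) (385, np.int64(131), np.uint8(6)) (386, np.int64(128), np.uint8(6)) (387, np.int64(130), np.uint8(8)) (388, np.int64(129), np.uint8(6)) (389, np.int64(131), np.uint8(6)) (390, np.int64(129), np.uint8(8)) (391, np.int64(131), np.uint8(6)) (392, np.int64(130), np.uint8(6)) (393, np.int64(127), np.uint8(6))
[... 2500 characters left out ...]
131)) (211, np.int64(130)) (212, np.int64(131)) (213, np.int64(130)) (214, np.int64(129)) (215, np.int64(130)) (216, np.int64(129)) (217, np.int64(131)) (218, np.int64(130)) (219, np.int64(131)) (220, np.int64(129)) (221, np.int64(130)) (222, np.int64(129)) (223, np.int64(130)) (224, np.int64(129)) (225, np.int64(131)) (226, np.int64(128)) (227, np.int64(105)) (228, np.int64(102)) (229, np.int64(106)) (230, np.int64(102)) (231, np.int64(80)) (232, np.int64(106)) (233, np.int64(117))
c1 row 110 113 105 71 38 35 35 36 36 36 35 36 34 35 35 38 33 36 36 35 37 36 36 50 72 31 51 97 111 111 110 110
c1 col 108 108 108 103 65 39 34 36 35 37 34 36 37 33 35 38 35 37 37 36 37 36 35 37 62 52 44 98 112 113
```

```bash
cat > m2.py <<'E'
exec(open("m.py").read().split("for n,u,v in((\"c1\"")[0])
K=cv2.getStructuringElement(cv2.MORPH_ELLIPSE,(77,77))
dark=cv2.morphologyEx((g<66).astype(np.uint8),cv2.MORPH_OPEN,K)
for n,u,v in(("c1",285,199),("c2",304,249)): show(n,biggest(dark,u,v),.11)
yy,xx=np.mgrid[:g.shape[0],:g.shape[1]]
def blk(mask,lst):
    Q=[]
    for n,u,v in lst:
        disc=(np.hypot(xx-4*u-1.5,yy-4*v-1.5)<4*13.7)
        m=cv2.morphologyEx((mask&disc).astype(np.uint8),cv2.MORPH_OPEN,np.ones((3,3)))
        Q.append(show(n,biggest(m,u,v),.05))
    d=Q[1]-Q[0]; print("spacing",np.linalg.norm(d),"yaw",np.degrees(np.arctan2(d[1],d[0])))
blk((g>119)|(g<88)|(hsv[...,1]<35),(("s0",385,242),("s1",380,209)))
blk((g>117)|(g<88),(("r0",202,216),("r1",198,183)))
E
python3 m2.py
```

```text
c1 283.3 198.0 [0.5699 0.0229 0.11  ] dia mm [49.5 49.9]
c2 303.4 249.8 [ 0.4393 -0.0241  0.11  ] dia mm [50.  50.7]
s0 385.5 241.1 [ 0.4526 -0.2394  0.05  ] dia mm [60.2 61.2]
s1 380.3 207.4 [ 0.5424 -0.2291  0.05  ] dia mm [59.8 61.4]
spacing 0.09037053301681723 yaw 6.511243776501722
r0 203.6 216.2 [0.5324 0.2403 0.05  ] dia mm [49.1 54.7]
r1 199.2 183.3 [0.6206 0.2517 0.05  ] dia mm [49.9 54.8]
spacing 0.08891359906145727 yaw 7.33028045504295
```

```bash
sed -i 's/np.uint8),cv2.MORPH_OPEN,np.ones((3,3)))/np.uint8),cv2.MORPH_CLOSE,np.ones((9,9)))/' m2.py; python3 m2.py
python3 - <<'E'
from plant import robot
from scipy.spatial.transform import Rotation as R
s=robot.read_state(); print(R.from_rotvec(s["orientation"]).as_matrix().round(3))
E
```

```text
c1 283.3 198.0 [0.5699 0.0229 0.11  ] dia mm [49.5 49.9]
c2 303.4 249.8 [ 0.4393 -0.0241  0.11  ] dia mm [50.  50.7]
s0 385.5 241.1 [ 0.4526 -0.2394  0.05  ] dia mm [60.3 61.5]
s1 380.3 207.4 [ 0.5423 -0.2291  0.05  ] dia mm [59.7 61.7]
spacing 0.09032577744059926 yaw 6.533402224886468
r0 201.2 215.9 [0.5336 0.2465 0.05  ] dia mm [60.8 61.9]
r1 197.1 182.4 [0.623  0.2572 0.05  ] dia mm [60.6 62.1]
spacing 0.09010161253305701 yaw 6.81478773929081
[[ 0.961  0.275 -0.   ]
 [ 0.275 -0.961  0.002]
 [ 0.    -0.002 -1.   ]]
```

```bash
cat > go.py <<'E'
import sys,numpy as np
from plant import robot
from scipy.spatial.transform import Rotation as R
s=robot.read_state(); M=R.from_rotvec(s["orientation"]).as_matrix(); p=s["tool_pos"]
print("t",round(s["t"],2),"pos",p.round(4),"yaw",np.degrees(np.arctan2(M[1,0],M[0,0])).round(2),"tilt",M[2,:2].round(4),"F",s["force"].round(2),"open",round(s["opening"],4),"grip",round(s["gripper_force"],1))
if len(sys.argv)>3: print("shift cm",(M.T@(np.array(list(map(float,sys.argv[1:4])))-p)*100).round(2))
E
python3 -m pendant '[[[1,0,0,0,4.7],[1,0,0,0,4.7],[1,1,-1.6,0,0],[1,2,-3.2,0,0],[1,2.1,-3.3,0,0],[1,2.1,-3.3,0,0],[1,2.1,-3.3,0,0],[1,2.1,-3.3,0,0]]]' 30
python3 -m pendant '[[[1,2.1,-3.3,0,0],[1,2.1,-3.3,0,0],[1,2.1,-3.3,0,0],[1,2.1,-3.3,0,0],[1,2.1,-3.3,0,0],[1,2.1,-3.3,0,0],[1,2.1,-3.3,0,0],[1,2,-3.2,0,0]]]'
python3 go.py 0.4393 -0.0241 0.15
```

```text
t: 0.9
tool_pos: [0.2581, -0.3833, 0.2181]
orientation: [-3.136, -0.18, 0.0]
force: [0.5, -0.3, 0.2]
opening: 0.0931
gripper_force: 0.0
t: 1.7
tool_pos: [0.3938, -0.1029, 0.2184]
orientation: [-3.136, -0.18, 0.0]
force: [0.5, 0.0, 0.2]
opening: 0.0927
gripper_force: 0.0
t 1.7 pos [ 0.3938 -0.1029  0.2184] yaw 6.58 tilt [-0.     -0.0001] F [0.47 0.04 0.24] open 0.0927 grip 0.0
shift cm [ 5.42 -7.3   6.84]
```

```bash
python3 -m pendant '[[[1,1.5,-2,0,0],[1,1.5,-2,0,0],[1,1,-1.3,0,0],[1,0,0,0,0],[1,0,0,0,0]]]' >/dev/null; python3 go.py 0.4393 -0.0241 0.15
```

```text
t 2.2 pos [ 0.4269 -0.0474  0.2183] yaw 6.64 tilt [-0.001  0.   ] F [-0.39 -0.51  0.88] open 0.093 grip 0.0
shift cm [ 1.51 -2.17  6.82]
```

```bash
python3 -m pendant '[[[1,0.8,-1.1,2,0],[1,0.7,-1.1,2.8,0],[1,0,0,2,0],[1,0,0,0,0],[1,0,0,0,0]]]' >/dev/null; python3 go.py 0.4393 -0.0241 0.056
python3 - <<'E'
from plant import robot
import cv2
c=robot.read_camera("scene")["img"]; cv2.imwrite("pics/s1.png",cv2.resize(c[60:260,220:540],None,fx=2.4,fy=2.4,interpolation=cv2.INTER_CUBIC))
E
```

```text
t 2.7 pos [ 0.4392 -0.0245  0.1509] yaw 6.52 tilt [-0.0007  0.    ] F [ 0.84 -0.09  0.73] open 0.093 grip 0.0
shift cm [ 0.02 -0.04  9.49]
```

View pics/s1.png

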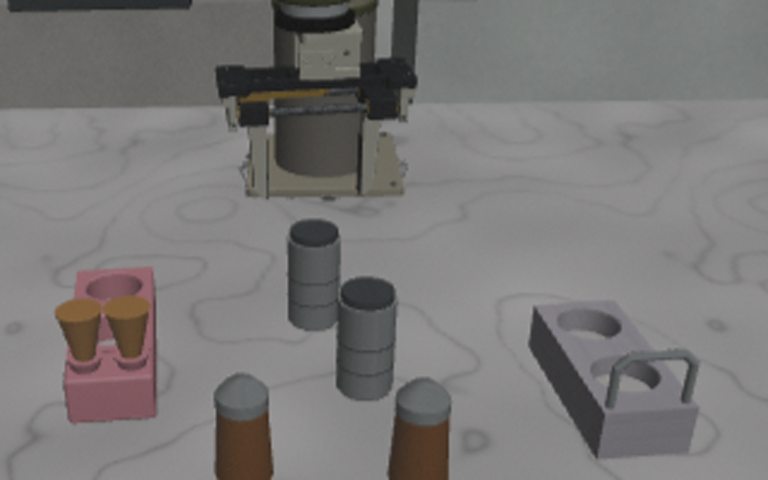

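The gripper is centred over canister 2: the fingers are at columns 258 and 370 of the crop and the canister is at 314. I'll descend and take a force baseline.

```bash
cat > w.py <<'E'
from plant import robot
import numpy as np,sys
F=[]
for i in range(int(sys.argv[1])): robot.read_camera("top"); F.append(robot.read_state()["force"])
F=np.array(F); print("mean F",F.mean(0).round(3),"sd",F.std(0).round(3),"se z",(F[:,2].std()/len(F)**.5).round(3),"-> g",round(-F[:,2].mean()/9.81*1000))
E
python3 -m pendant '[[[1,0,0,2,0],[1,0,0,3,0],[1,0,0,2.5,0],[1,0,0,1.5,0],[1,0,0,0.5,0],[1,0,0,0,0],[1,0,0,0,0]]]' >/dev/null; python3 w.py 16; python3 go.py 0.4393 -0.0241 0.056
python3 -m pendant '[[[0.5,0,0,0,0],[0.4,0,0,0,0],[0.3,0,0,0,0],[0.3,0,0,0,0],[0.3,0,0,0,0],[0.3,0,0,0,0]]]' 30;python3 go.py
```

```text
mean F [ 0.199 -0.14   0.095] sd [0.488 0.375 0.375] se z 0.094 -> g -10
t 4.25 pos [ 0.4396 -0.0238  0.0556] yaw 6.57 tilt [-0.0001 -0.    ] F [ 0.15 -0.17  0.35] open 0.0929 grip 0.0
shift cm [-0.03  0.03 -0.04]
t: 4.85
tool_pos: [0.4396, -0.0237, 0.0556]
orientation: [-3.136, -0.18, -0.0]
force: [0.2, 1.1, 0.9]
opening: 0.0553
gripper_force: 30.0
t 4.85 pos [ 0.4396 -0.0237  0.0556] yaw 6.58 tilt [ 0.     -0.0001] F [0.22 1.09 0.89] open 0.0553 grip 30.0
```

```bash
python3 -m pendant '[[[0.3,0,0,-0.4,0],[0.3,0,0,-0.5,0],[0.3,0,0,-0.3,0],[0.3,0,0,0,0],[0.3,0,0,0,0],[0.3,0,0,0,0]]]' ; python3 w.py 24; python3 go.py 0.4526 -0.2394 0.156
```

```text
t: 5.45
tool_pos: [0.4395, -0.0237, 0.0675]
orientation: [-3.136, -0.18, 0.0]
force: [-0.6, 0.8, -3.3]
opening: 0.0555
gripper_force: 30.0
mean F [-0.059 -0.075 -3.003] sd [0.555 0.438 0.374] se z 0.076 -> g 306
t 6.65 pos [ 0.4396 -0.0238  0.0676] yaw 6.57 tilt [0. 0.] F [-0.26 -0.01 -2.56] open 0.0555 grip 30.0
shift cm [-1.18 21.57 -8.84]
```

```bash
sed -i 's/^F=\[\]/F=[];T=[]/; s/F.append(robot.read_state()\["force"\])/s=robot.read_state(); F.append(s["force"]); T.append(s["joint_torque"])/' w.py; echo 'T=np.array(T); print("tau",T.mean(0).round(4),T.std(0).round(4),"q",robot.read_state()["q"].round(5))'>>w.py; python3 w.py 50
```

```text
mean F [-0.008 -0.019 -2.983] sd [0.418 0.454 0.406] se z 0.057 -> g 304
tau [ 0.00000e+00 -3.71292e+01 -4.67811e+01  3.43000e-02 -6.59000e-02
  1.00000e-04] [0.0008 0.001  0.0003 0.0002 0.0002 0.    ] q [-1.70580e-01 -1.82720e-01  2.08025e+00  1.00000e-05  1.24407e+00
  1.28547e+00]
```

Canister 2 weighs about 305 ± 6 g with no sign of bias, so it's spent and goes to rack well 0.

```bash
python3 -m pendant '[[[0.3,0,0,-1,0],[0.3,0,0,-2,0],[0.3,0,0,-2,0],[0.3,0,0,-1.8,0],[0.3,0.3,-0.6,0,0],[0.3,0.9,-1.8,0,0],[0.3,1.2,-2.5,0,0],[0.3,1.3,-2.6,0,0]]]' >/dev/null
python3 -m pendant '[[[0.3,1.3,-2.6,0,0],[0.3,1.3,-2.6,0,0],[0.3,1.3,-2.6,0,0],[0.3,1.2,-2.6,0,0],[0.3,1.2,-2.5,0,0],[0.3,1.2,-2.5,0,0],[0.3,0.7,-1.5,0,0],[0.3,0,0,0,0]]]' >/dev/null
python3 -m pendant '[[[0.3,0,0,0,0],[0.3,0,0,0,0]]]' >/dev/null
python3 go.py 0.5336 0.2465 0.116
```

```text
t 10.95 pos [0.5293 0.2317 0.135 ] yaw 6.56 tilt [-0.0012  0.0005] F [ 0.18  0.23 -3.22] open 0.0555 grip 30.0
shift cm [ 0.59 -1.43  1.9 ]
```

```bash
python3 -m pendant '[[[0.3,0.3,-0.7,0.3,0],[0.3,0.29,-0.7,0.8,0],[0.3,0,0,0.6,0],[0.3,0,0,0,0],[0.3,0,0,0,0],[0.3,0,0,0,0]]]' >/dev/null; python3 go.py 0.5336 0.2465 0.114
python3 - <<'E'
from plant import robot
import cv2,numpy as np,sys
sys.path.insert(0,'.'); from h import *
c=robot.read_camera("scene"); np.savez("s2.npz",**c); im=c["img"]
print(proj(c,[.5336,.2465,.05]),proj(c,[.5336,.2465,.06]))
cv2.imwrite("pics/s2.png",cv2.resize(im[60:260,400:560],None,fx=3,fy=3,interpolation=cv2.INTER_CUBIC))
E
```

```text
t 11.55 pos [0.5342 0.2467 0.1187] yaw 6.57 tilt [0.0001 0.    ] F [-0.27 -0.13 -3.03] open 0.0555 grip 30.0
shift cm [-0.07  0.01  0.47]
[464.34287808 193.41079182] [464.95270684 189.77390629]
```

View pics/s2.png

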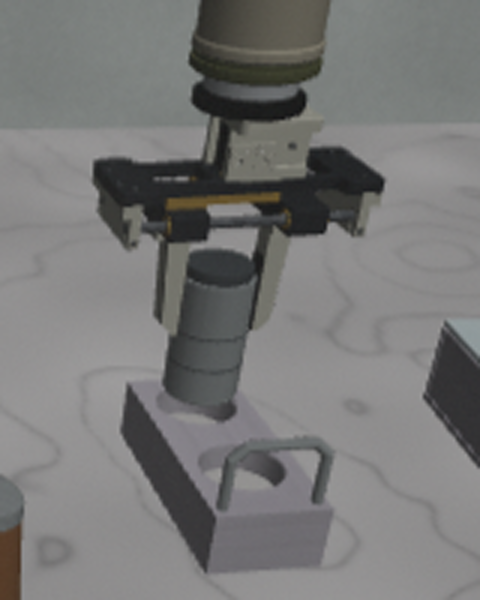

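Run:
```python
from h import *
c=dict(np.load("s2.npz")); g=c["img"].astype(int).mean(2)
def edges(p0,r,zs):
    p0=np.array(p0); d=c["pose"][:2,3]-p0; d/=np.linalg.norm(d); n=np.array([-d[1],d[0]])
    for z in zs:
        L=[proj(c,[*(p0+k*r*n),z]) for k in(-1,1)]
        L.sort(key=lambda a:a[0])
        print("z",z,"pred",[a.round(1).tolist() for a in L])
        for a in L:
            u,v=int(round(a[0])),int(round(a[1])); print("   ",u-5,g[v,u-5:u+8].round().astype(int))
edges([.5342,.2467],.028,[.075,.085,.095]); print("well"); edges([.5336,.2465],.0315,[.05])
for v in (190,192,193,194,195): print(v,g[v,448:486].round().astype(int))
```

```text
z 0.075 pred [[453.7, 182.6], [478.6, 186.2]]
    449 [143 142 141 143 146 131  60  54  55  61  62  64  66]
    474 [ 94  93  92  90  85  93 143 145 147 145 146 146 146]
z 0.085 pred [[454.2, 178.9], [479.3, 182.4]]
    449 [151 152 151 153 151 150  86  48  50  56  59  62  67]
    474 [ 93  93  92  85  75  68 117 144 146 145 144 145 144]
z 0.095 pred [[454.8, 175.1], [480.0, 178.7]]
    450 [150 149 149 147 148 149  68  54  54  57  60  63  68]
    475 [ 93  93  92  91  87  79 142 144 145 144 144 144 144]
well
z 0.05 pred [[450.7, 191.3], [478.3, 195.5]]
    446 [131 134 134 134 134 133 124 108 108 106  79  62  63]
    473 [ 71  66  64  61  57  74 125 128 128 130 130 133 142]
190 [133 134 133 133 131 121 115  77  59  59  65  66  70  74  75  78  81  84
  86  87  89  90  90  91  92  93  93  90  91  86  90 131 138 146 147 146
 147 146]
192 [134 133 133 132 110 103 107 111 108  92  73  70  71  74  77  80  82  85
  87  88  89  90  91  91  93  92  92  89  90  95 124 130 132 133 141 140
 142 144]
193 [134 134 134 132 109 106 109 111 114 112 106  93  77  73  77  83  83  85
  87  88  88  90  92  91  92  93  93  97  74  94 113 129 130 131 135 142
 141 140]
194 [131 134 135 134 117 108 111 110 113 115 115 110 106  93  92  79  77  81
  86  88  91  92  92  91  91  81  75  74  63  78 108 128 130 130 132 140
 144 141]
195 [130 133 133 135 119 108 111 112 113 114 115 114 112 108 106 101  99  97
  88  87  85  83  83  80  82  74  67  64  59  60  84 125 129 130 130 133
 139 145]
```

In the scene view, the canister edges and the well edges sit +0.6 px and +0.5 px from prediction, so they line up to under 1 mm. I'll enter the mouth, then lower step by step with a force guard.

```bash
cat > chk.py <<'E'
# usage: chk.py fz_stop lateral_stop ; exit 1 when contact is felt
import sys,numpy as np
from plant import robot
s=robot.read_state(); f=s["force"]; print("z",s["tool_pos"].round(4),"F",f.round(2),"t",round(s["t"],2))
sys.exit(int(f[2]>float(sys.argv[1]) or np.hypot(*f[:2])>float(sys.argv[2])))
E
C="python3 chk.py -1.5 5"
python3 -m pendant '[[[0.3,-0.05,0,0.4,0],[0.3,0,0,0.4,0],[0.3,0,0,0.3,0],[0.3,0,0,0,0]]]' >/dev/null; $C &&
python3 -m pendant '[[[0.3,0,0,0.2,0],[0.3,0,0,0.2,0],[0.3,0,0,0,0]]]' >/dev/null; $C &&
python3 -m pendant '[[[0.3,0,0,0.2,0],[0.3,0,0,0.2,0],[0.3,0,0,0,0]]]' >/dev/null; $C
```

```text
z [0.5331 0.2466 0.1067] F [ 1.07 -0.26 -4.14] t 12.0
z [0.5335 0.2467 0.1033] F [ 0.17  0.68 -2.84] t 12.3
z [0.5334 0.2467 0.0992] F [ 0.2   0.28 -3.1 ] t 12.6
```

```bash
C="python3 chk.py -1.5 5"; 
python3 -m pendant '[[[0.3,0,0,0.2,0],[0.3,0,0,0.2,0],[0.3,0,0,0.2,0],[0.3,0,0,0.1,0],[0.3,0,0,0,0]]]' >/dev/null; $C &&
python3 -m pendant '[[[0.3,0,0,0.1,0],[0.3,0,0,0,0]]]' >/dev/null; $C &&
python3 -m pendant '[[[0.3,0,0,0.1,0],[0.3,0,0,0,0]]]' >/dev/null && $C &&
python3 -m pendant '[[[0.3,0,0,0.1,0],[0.3,0,0,0,0]]]' >/dev/null && $C &&
python3 -m pendant '[[[0.3,0,0,0.1,0],[0.3,0,0,0,0]]]' >/dev/null && $C &&
python3 -m pendant '[[[0.3,0,0,0.1,0],[0.3,0,0,0,0]]]' >/dev/null && $C &&
python3 -m pendant '[[[0.3,0,0,0.1,0],[0.3,0,0,0,0]]]' >/dev/null && $C &&
python3 -m pendant '[[[0.3,0,0,0.1,0],[0.3,0,0,0,0]]]' >/dev/null && $C &&
python3 -m pendant '[[[0.3,0,0,0.1,0],[0.3,0,0,0,0]]]' >/dev/null && $C &&
python3 -m pendant '[[[0.3,0,0,0.1,0],[0.3,0,0,0,0]]]' >/dev/null && $C &&
python3 -m pendant '[[[0.3,0,0,0.1,0],[0.3,0,0,0,0]]]' >/dev/null && $C &&
python3 -m pendant '[[[0.3,0,0,0.1,0],[0.3,0,0,0,0]]]' >/dev/null && $C &&
python3 -m pendant '[[[0.3,0,0,0.1,0],[0.3,0,0,0,0]]]' >/dev/null && $C
```

```text
z [0.5335 0.2467 0.0923] F [ 0.71 -1.01 -3.22] t 13.1
z [0.5336 0.2468 0.0915] F [-0.18 -0.38 -3.1 ] t 13.3
z [0.5336 0.2468 0.0905] F [ 0.25 -0.52 -2.77] t 13.5
z [0.5336 0.2467 0.0895] F [ 0.2  -0.12 -3.47] t 13.7
z [0.5336 0.2467 0.0885] F [ 0.34 -0.22 -3.53] t 13.9
z [0.5336 0.2467 0.0875] F [ 0.65  0.43 -2.59] t 14.1
z [0.5336 0.2467 0.0865] F [-0.72 -0.47 -2.68] t 14.3
z [0.5336 0.2467 0.0854] F [-0.06  0.24 -2.02] t 14.5
z [0.5336 0.2468 0.0845] F [-0.14  0.44 -3.55] t 14.7
z [0.5336 0.2467 0.0835] F [-0.59  0.19 -4.05] t 14.9
z [0.5336 0.2467 0.0825] F [ 0.73  0.45 -3.47] t 15.1
z [0.5336 0.2467 0.0815] F [ 0.61 -0.11 -2.73] t 15.3
z [0.5336 0.2467 0.0805] F [ 0.59 -0.32 -3.44] t 15.5
```

```bash
C="python3 chk.py -1.5 5"; 
python3 -m pendant '[[[0.3,0,0,0.1,0],[0.3,0,0,0,0]]]' >/dev/null && $C &&
python3 -m pendant '[[[0.3,0,0,0.1,0],[0.3,0,0,0,0]]]' >/dev/null && $C &&
python3 -m pendant '[[[0.3,0,0,0.1,0],[0.3,0,0,0,0]]]' >/dev/null && $C &&
python3 -m pendant '[[[0.3,0,0,0.1,0],[0.3,0,0,0,0]]]' >/dev/null && $C &&
python3 -m pendant '[[[0.3,0,0,0.1,0],[0.3,0,0,0,0]]]' >/dev/null && $C &&
python3 -m pendant '[[[0.3,0,0,0.1,0],[0.3,0,0,0,0]]]' >/dev/null && $C &&
python3 -m pendant '[[[0.3,0,0,0.1,0],[0.3,0,0,0,0]]]' >/dev/null && $C &&
python3 -m pendant '[[[0.3,0,0,0.1,0],[0.3,0,0,0,0]]]' >/dev/null && $C &&
python3 -m pendant '[[[0.3,0,0,0.1,0],[0.3,0,0,0,0]]]' >/dev/null && $C &&
python3 -m pendant '[[[0.3,0,0,0.1,0],[0.3,0,0,0,0]]]' >/dev/null && $C &&
python3 -m pendant '[[[0.3,0,0,0.1,0],[0.3,0,0,0,0]]]' >/dev/null && $C
```

```text
z [0.5336 0.2467 0.0795] F [-0.89  0.58 -3.28] t 15.7
z [0.5338 0.2468 0.0787] F [ 0.24 -0.77 -1.89] t 15.9
z [0.5339 0.2468 0.0779] F [-1.39 -0.33  0.51] t 16.1
```

```bash
python3 w.py 6
```

```text
mean F [-0.703 -0.58   0.23 ] sd [0.533 0.336 0.292] se z 0.119 -> g -23
tau [ 5.80000e-03 -5.63222e+01 -4.59292e+01  8.65000e-02 -4.14800e-01
 -9.20000e-03] [0.0118 0.0745 0.0994 0.007  0.0469 0.0004] q [ 3.45920e-01  2.07330e-01  1.66658e+00 -1.00000e-05  1.26729e+00
  1.80200e+00]
```

Contact is at equilibrium: the floor now carries the full weight. I'll release, rise, and take the unloaded reading.

```bash
python3 -m pendant '[[[0.7,0,0,0,0],[0.85,0,0,0,0],[1,0,0,0,0],[1,0,0,0,0],[1,0,0,0,0]]]'; python3 w.py 10; python3 -m pendant '[[[1,0,0,-1,0],[1,0,0,-2,0],[1,0,0,-3,0],[1,0,0,-3,0],[1,0,0,-2,0],[1,0,0,0,0],[1,0,0,0,0]]]' >/dev/null; python3 go.py 0.5699 0.0229 0.16
python3 - <<'E'
from plant import robot
import cv2,numpy as np
c=robot.read_camera("scene"); cv2.imwrite("pics/s3.png",cv2.resize(c["img"][60:260,220:560],None,fx=2.2,fy=2.2,interpolation=cv2.INTER_CUBIC))
E
```

```text
t: 16.9
tool_pos: [0.5337, 0.2468, 0.0776]
orientation: [-3.136, -0.18, -0.0]
force: [0.1, 1.6, -0.4]
opening: 0.09
gripper_force: 0.0
mean F [ 0.06  -0.112  0.024] sd [0.528 0.554 0.541] se z 0.171 -> g -2
tau [ 4.00000e-04 -5.64334e+01 -4.57114e+01 -3.20000e-03 -7.94000e-02
 -1.00000e-04] [0.0014 0.0024 0.0018 0.0001 0.0004 0.0001] q [3.45920e-01 2.07540e-01 1.66683e+00 3.00000e-05 1.26724e+00 1.80200e+00]
t 18.1 pos [0.534  0.2469 0.1882] yaw 6.58 tilt [ 0.0013 -0.0003] F [-0.15  0.55 -0.36] open 0.0928 grip 0.0
shift cm [ 1.   22.66  2.82]
```

View pics/s3.png

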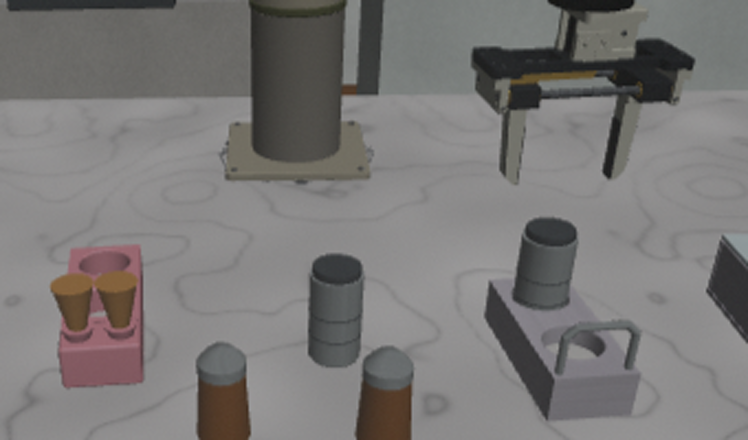

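Canister 2 stands upright in rack well 0, at (547,265) in the crop. Next is canister 1.

```bash
python3 -m pendant '[[[1,0.1,1,0,0],[1,0.1,2,0,0],[1,0.1,3.2,0,0],[1,0.2,3.6,0,0],[1,0.2,3.6,0,0],[1,0.1,3.6,0,0],[1,0.1,3.2,0,0],[1,0.1,2,0,0]]]' >/dev/null
python3 -m pendant '[[[1,0,0.4,1,0],[1,0,0,1.5,0],[1,0,0,0,0],[1,0,0,0,0]]]' >/dev/null; python3 go.py 0.5699 0.0229 0.056
```

```text
t 19.35 pos [0.5683 0.0245 0.161 ] yaw 6.65 tilt [-0.0029 -0.0007] F [ 0.34  0.37 -0.18] open 0.0931 grip 0.0
shift cm [ 0.17  0.19 10.5 ]
```

```bash
python3 -m pendant '[[[1,0.17,0.18,1.5,0],[1,0,0,2.5,0],[1,0,0,3,0],[1,0,0,2.2,0],[1,0,0,1.0,0],[1,0,0,0.3,0],[1,0,0,0,0],[1,0,0,0,0]]]' >/dev/null; python3 w.py 8; python3 go.py 0.5699 0.0229 0.056
python3 -m pendant '[[[0.5,0,0,0,0],[0.4,0,0,0,0],[0.3,0,0,0,0],[0.3,0,0,0,0],[0.3,0,0,0,0],[0.3,0,0,0,0]]]' 30;python3 go.py
python3 -m pendant '[[[0.3,0,0,-0.4,0],[0.3,0,0,-0.5,0],[0.3,0,0,-0.3,0],[0.3,0,0,0,0],[0.3,0,0,0,0],[0.3,0,0,0,0]]]' ; python3 w.py 20; python3 go.py 0.4526 -0.2394 0.136
```

```text
mean F [-0.184  0.062  0.067] sd [0.392 0.407 0.684] se z 0.242 -> g -7
tau [ 2.31000e-02 -5.45496e+01 -4.48174e+01  2.76000e-02 -7.95000e-02
  0.00000e+00] [0.0147 0.2524 0.1965 0.0008 0.0067 0.    ] q [-5.15600e-02  1.89600e-01  1.72637e+00  2.00000e-05  1.22523e+00
  1.40455e+00]
t 20.55 pos [0.5715 0.0218 0.0579] yaw 6.57 tilt [0.0004 0.0001] F [-0.71  0.24  0.56] open 0.0931 grip 0.0
shift cm [-0.15 -0.13  0.19]
t: 21.15
tool_pos: [0.5714, 0.0222, 0.0577]
orientation: [-3.136, -0.18, -0.0]
force: [0.4, 1.7, 0.4]
opening: 0.0557
gripper_force: 29.9
t 21.15 pos [0.5714 0.0222 0.0577] yaw 6.58 tilt [ 0.0001 -0.0005] F [0.43 1.72 0.37] open 0.0557 grip 29.9
t: 21.75
tool_pos: [0.5712, 0.0218, 0.0694]
orientation: [-3.136, -0.18, 0.001]
force: [0.2, -0.5, -4.0]
opening: 0.0558
gripper_force: 29.9
mean F [-0.023 -0.035 -4.061] sd [0.489 0.52  0.345] se z 0.077 -> g 414
tau [-1.90000e-03 -5.66622e+01 -4.73096e+01  2.65000e-02 -6.58000e-02
  1.00000e-04] [0.0027 0.0367 0.0284 0.0006 0.0017 0.    ] q [-0.05151  0.17548  1.71905  0.       1.24709  1.40454]
t 22.75 pos [0.5714 0.0218 0.0696] yaw 6.57 tilt [-0. -0.] F [-1.11  0.48 -3.93] open 0.0558 grip 29.9
shift cm [-14.79  24.59  -6.64]
```

Canister 1 weighs about 414 ± 8 g, so it's full and goes to stand well 0. It sits 1.4 mm behind the tool centre in x, so the target is (0.4540, -0.2392).

```bash
python3 -m pendant '[[[0.3,0,0,-1,0],[0.3,0,0,-2,0],[0.3,0,0,-2,0],[0.3,0,0,-1.8,0],[0.3,-0.4,0.6,0,0],[0.3,-1,1.7,0,0],[0.3,-1.5,2.5,0,0],[0.3,-1.5,2.5,0,0]]]' >/dev/null
python3 -m pendant '[[[0.3,-1.5,2.5,0,0],[0.3,-1.5,2.5,0,0],[0.3,-1.5,2.5,0,0],[0.3,-1.5,2.5,0,0],[0.3,-1.5,2.5,0,0],[0.3,-1.2,2,0,0],[0.3,-0.6,1,0,0],[0.3,0,0,0,0]]]' >/dev/null
python3 -m pendant '[[[0.3,0,0,0,0],[0.3,0,0,0,0]]]' >/dev/null
python3 go.py 0.4540 -0.2392 0.120
```

```text
t 24.55 pos [ 0.4617 -0.2194  0.1375] yaw 6.63 tilt [ 0.0001 -0.0005] F [ 0.37  0.97 -4.15] open 0.0554 grip 29.9
shift cm [-1.    1.88  1.75]
```

```bash
python3 -m pendant '[[[0.3,-0.4,0.7,0.3,0],[0.3,-0.4,0.8,0.8,0],[0.3,-0.2,0.36,0.65,0],[0.3,0,0,0,0],[0.3,0,0,0,0],[0.3,0,0,0,0]]]' >/dev/null; python3 go.py 0.4540 -0.2392 0.120
python3 - <<'E'
from plant import robot
import sys
sys.path.insert(0,'.'); from h import *
c=robot.read_camera("scene"); im=c["img"]; np.savez("s4.npz",**c); g=im.astype(int).mean(2); s=robot.read_state()["tool_pos"]
cv2.imwrite("pics/s4.png",cv2.resize(im[60:260,200:360],None,fx=3,fy=3,interpolation=cv2.INTER_CUBIC))
def edges(p0,r,zs):
    p0=np.array(p0); d=c["pose"][:2,3]-p0; d/=np.linalg.norm(d); n=np.array([-d[1],d[0]])
    for z in zs:
        for a in sorted([proj(c,[*(p0+k*r*n),z]) for k in(-1,1)],key=lambda a:a[0]):
            u,v=int(round(a[0])),int(round(a[1])); print(z,a.round(1),u-5,g[v,u-5:u+8].round().astype(int))
edges(s[:2]+[-.0014,0],.028,[.08,.09,.1]); print("well"); edges([.4526,-.2394],.0315,[.05])
E
```

```text
t 25.15 pos [ 0.4537 -0.24    0.1203] yaw 6.57 tilt [ 0.0002 -0.    ] F [ 0.27 -0.41 -4.34] open 0.0559 grip 29.9
shift cm [ 0.04 -0.08  0.03]
0.08 [253.4 168.9] 248 [130 126 127 129 133 136 133  69  67  69  74  71  74]
0.08 [275.4 166.8] 270 [ 77  75  71  77  74  72  80 128 130 131 131 132 133]
0.09 [253.  165.4] 248 [138 137 137 137 138 136  77  63  69  74  79  81  85]
0.09 [275.1 163.3] 270 [ 89  88  84  81  76  70  90 136 138 139 139 138 138]
0.1 [252.5 161.8] 248 [137 137 137 137 137 133  67  65  69  76  81  82  85]
0.1 [274.8 159.7] 270 [ 89  89  83  79  75  69 135 139 139 138 139 138 139]
well
0.05 [253.5 179.4] 248 [132 133 131 125 121 121 121 116  94  83  87  89  84]
0.05 [277.9 177. ] 273 [ 83  80  82  80  75  84 109 120 120 121 108 119 138]
```

View pics/s4.png

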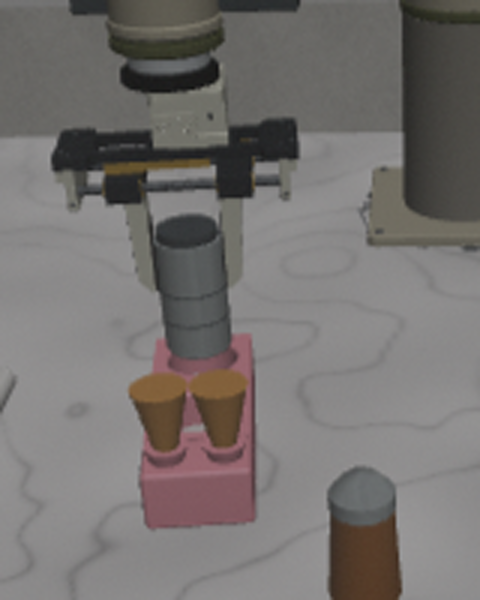

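Canister 1 hangs above the rear well of the stand. The images put it about 1–1.5 mm too far in -y, so I'll correct that while entering.

```bash
C="python3 chk.py -2.5 5"
python3 -m pendant '[[[0.3,0.03,-0.13,0.4,0],[0.3,0,0,0.4,0],[0.3,0,0,0.3,0],[0.3,0,0,0,0],[0.3,0,0,0,0]]]' >/dev/null; $C &&
python3 -m pendant '[[[0.3,0,0,0.2,0],[0.3,0,0,0.2,0],[0.3,0,0,0,0]]]' >/dev/null && $C &&
python3 -m pendant '[[[0.3,0,0,0.2,0],[0.3,0,0,0.2,0],[0.3,0,0,0,0]]]' >/dev/null && $C
```

```text
z [ 0.4536 -0.2386  0.1089] F [-0.29  0.21 -4.24] t 25.7
z [ 0.4535 -0.2386  0.1048] F [ 0.39 -0.63 -3.92] t 26.0
z [ 0.4535 -0.2385  0.1007] F [-0.34  0.38 -4.94] t 26.3
```

```bash
C="python3 chk.py -2.5 5"; 
python3 -m pendant '[[[0.3,0,0,0.2,0],[0.3,0,0,0.2,0],[0.3,0,0,0.2,0],[0.3,0,0,0.1,0],[0.3,0,0,0,0]]]' >/dev/null; $C &&
python3 -m pendant '[[[0.3,0,0,0.1,0],[0.3,0,0,0,0]]]' >/dev/null && $C &&
python3 -m pendant '[[[0.3,0,0,0.1,0],[0.3,0,0,0,0]]]' >/dev/null && $C &&
python3 -m pendant '[[[0.3,0,0,0.1,0],[0.3,0,0,0,0]]]' >/dev/null && $C &&
python3 -m pendant '[[[0.3,0,0,0.1,0],[0.3,0,0,0,0]]]' >/dev/null && $C &&
python3 -m pendant '[[[0.3,0,0,0.1,0],[0.3,0,0,0,0]]]' >/dev/null && $C &&
python3 -m pendant '[[[0.3,0,0,0.1,0],[0.3,0,0,0,0]]]' >/dev/null && $C &&
python3 -m pendant '[[[0.3,0,0,0.1,0],[0.3,0,0,0,0]]]' >/dev/null && $C &&
python3 -m pendant '[[[0.3,0,0,0.1,0],[0.3,0,0,0,0]]]' >/dev/null && $C &&
python3 -m pendant '[[[0.3,0,0,0.1,0],[0.3,0,0,0,0]]]' >/dev/null && $C &&
python3 -m pendant '[[[0.3,0,0,0.1,0],[0.3,0,0,0,0]]]' >/dev/null && $C &&
python3 -m pendant '[[[0.3,0,0,0.1,0],[0.3,0,0,0,0]]]' >/dev/null && $C &&
python3 -m pendant '[[[0.3,0,0,0.1,0],[0.3,0,0,0,0]]]' >/dev/null && $C &&
python3 -m pendant '[[[0.3,0,0,0.1,0],[0.3,0,0,0,0]]]' >/dev/null && $C &&
python3 -m pendant '[[[0.3,0,0,0.1,0],[0.3,0,0,0,0]]]' >/dev/null && $C
```

```text
z [ 0.4536 -0.2386  0.0939] F [-0.91  0.1  -3.4 ] t 26.8
z [ 0.4537 -0.2387  0.0931] F [ 0.01  0.63 -5.3 ] t 27.0
z [ 0.4537 -0.2387  0.092 ] F [ 0.65  0.84 -3.65] t 27.2
z [ 0.4537 -0.2386  0.091 ] F [ 0.36  0.58 -3.79] t 27.4
z [ 0.4536 -0.2386  0.09  ] F [ 0.79 -0.66 -3.44] t 27.6
z [ 0.4537 -0.2386  0.089 ] F [-0.04 -1.04 -3.  ] t 27.8
z [ 0.4537 -0.2386  0.088 ] F [ 0.12  0.7  -4.18] t 28.0
z [ 0.4536 -0.2386  0.087 ] F [ 0.95 -0.44 -4.2 ] t 28.2
z [ 0.4537 -0.2386  0.086 ] F [-0.36 -0.27 -3.56] t 28.4
z [ 0.4536 -0.2386  0.085 ] F [-0.1   0.92 -4.83] t 28.6
z [ 0.4536 -0.2386  0.084 ] F [ 0.36  0.08 -2.73] t 28.8
z [ 0.4536 -0.2386  0.083 ] F [ 0.07  0.29 -3.32] t 29.0
z [ 0.4536 -0.2386  0.082 ] F [-0.1  -0.81 -4.69] t 29.2
z [ 0.4536 -0.2386  0.081 ] F [-0.18 -0.47 -4.2 ] t 29.4
z [ 0.4536 -0.2386  0.08  ] F [-0.67 -0.23 -4.55] t 29.6
```

```bash
C="python3 chk.py -2.3 5"; 
python3 -m pendant '[[[0.3,0,0,0.1,0],[0.3,0,0,0,0]]]' >/dev/null && $C &&
python3 -m pendant '[[[0.3,0,0,0.1,0],[0.3,0,0,0,0]]]' >/dev/null && $C &&
python3 -m pendant '[[[0.3,0,0,0.1,0],[0.3,0,0,0,0]]]' >/dev/null && $C &&
python3 -m pendant '[[[0.3,0,0,0.1,0],[0.3,0,0,0,0]]]' >/dev/null && $C &&
python3 -m pendant '[[[0.3,0,0,0.1,0],[0.3,0,0,0,0]]]' >/dev/null && $C &&
python3 -m pendant '[[[0.3,0,0,0.1,0],[0.3,0,0,0,0]]]' >/dev/null && $C &&
python3 -m pendant '[[[0.3,0,0,0.1,0],[0.3,0,0,0,0]]]' >/dev/null && $C &&
python3 -m pendant '[[[0.3,0,0,0.1,0],[0.3,0,0,0,0]]]' >/dev/null && $C &&
python3 -m pendant '[[[0.3,0,0,0.1,0],[0.3,0,0,0,0]]]' >/dev/null && $C &&
python3 -m pendant '[[[0.3,0,0,0.1,0],[0.3,0,0,0,0]]]' >/dev/null && $C &&
python3 -m pendant '[[[0.3,0,0,0.1,0],[0.3,0,0,0,0]]]' >/dev/null && $C
```

```text
z [ 0.4536 -0.2386  0.079 ] F [ 0.75  1.41 -3.73] t 29.8
z [ 0.4536 -0.2386  0.078 ] F [-0.93 -0.18 -3.61] t 30.0
z [ 0.4537 -0.2386  0.077 ] F [ 0.69 -0.31 -3.54] t 30.2
z [ 0.4538 -0.2387  0.0761] F [ 1.19  0.89 -2.45] t 30.4
z [ 0.4539 -0.2388  0.0754] F [ 0.15  1.09 -1.26] t 30.6
```

```bash
python3 -m pendant '[[[0.3,0,0,0.05,0],[0.3,0,0,0,0]]]' >/dev/null; python3 w.py 6; python3 go.py
```

```text
mean F [-0.932  0.752  1.647] sd [0.439 0.343 0.442] se z 0.18 -> g -168
tau [-2.99900e-01 -4.55975e+01 -4.53014e+01 -6.56000e-02 -4.81100e-01
 -5.80000e-03] [0.0043 0.0813 0.1145 0.0041 0.0384 0.0005] q [-0.58424  0.01426  1.88107 -0.       1.24582  0.87177]
t 31.1 pos [ 0.4539 -0.2388  0.0749] yaw 6.58 tilt [0.0003 0.0003] F [-0.76  0.37  0.79] open 0.0556 grip 29.9
```

Slight net push of +1.6 N, so the canister is fully supported. I'll release and rise.

```bash
python3 -m pendant '[[[0.7,0,0,0,0],[0.85,0,0,0,0],[1,0,0,0,0],[1,0,0,0,0],[1,0,0,0,0]]]'; python3 -m pendant '[[[1,0,0,-1,0],[1,0,0,-2,0],[1,0,0,-3,0],[1,0,0,-3,0],[1,0,0,-3,0],[1,0,0,0,0],[1,0,0,0,0],[1,0,0,0,0]]]' >/dev/null; python3 go.py
python3 - <<'E'
from plant import robot
import cv2
c=robot.read_camera("scene"); cv2.imwrite("pics/s5.png",c["img"][60:280,120:560].repeat(1,0));
E
```

```text
t: 31.6
tool_pos: [0.4537, -0.2387, 0.0746]
orientation: [3.136, 0.18, 0.0]
force: [-0.3, -0.8, 0.2]
opening: 0.0905
gripper_force: 0.0
t 32.4 pos [ 0.4532 -0.2383  0.1937] yaw 6.57 tilt [-0.0012 -0.001 ] F [-0.44 -0.56  0.09] open 0.0933 grip 0.0
```

View pics/s5.png

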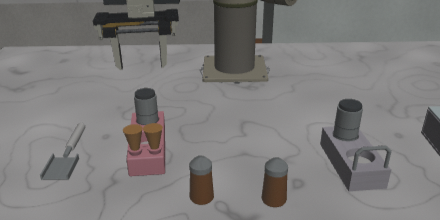

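Both canisters stand upright in their wells, at (146,105) and (348,118) in the crop. The shakers and scoop haven't moved, and the gripper is clear.

```bash
python3 -c "from plant import robot; print(robot.close_job())"
```

```text
the job is handed in; nothing more can be done
None
```

Job handed in at about 32 s: canister_2 (about 305 g, spent) is seated in rack well 0 and canister_1 (about 414 g, full) in stand well 0; the hand-in call returned no verdict.

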